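# Nip up the water filter's cap nut with its adjustable spanner

## Task

The brass cap nut on the blue-topped water filter has worked loose. Roll the knurled worm wheel on top of the adjustable spanner that hangs on that nut clockwise (seen from above) until the jaws just fit the nut, then press the spanner's handle down to tighten the nut by about 30 degrees, and let go. Leave the red-topped filter alone.

Things in the scene. Friction and masses are not known exactly. Their poses are not given: they have to be found in the camera images.
- blue_wheel (a point): Centre of the worm wheel on the blue filter's spanner: upright knurled steel cylinder, 31 mm across, 34 mm high, blue disc with a white mark on top. Turns on its vertical axis (0.16 N m, stays where left, pinch any way from above); clockwise from above draws both jaws evenly onto the nut. Jaws stay 17 mm below its rim. The white blue-capped filter, 196 mm high, starts 55 mm behind its axis.
- blue_handle (a point): Centre line of the blue filter's spanner handle, an 18 mm black rod, level at the start, to the right of the nut as the robot sees it, turned up to 10 degrees. Turns on the nut's level axis, same height, 140 mm away (worm wheel's axis lies between, 96 mm from here; handle ends 50 mm beyond). Swings down under about 7 N here, stays where left, stops at 0.62 rad over the worktop. Captive on the nut.
- blue_worm (a joint): Turn of the blue filter's worm wheel, rad: 0 to 0.4 at the start (jaws too wide to turn the nut), growing clockwise seen from above; the gap between the jaws narrows by 8 mm per rad. At 1.2 the jaws just touch the nut's flats; it stops at 1.35 at most.
- blue_nut (a joint): Turn of the blue filter's brass hexagon cap nut (36 mm across flats), rad: 0 at the start, with flats level, growing as it is tightened, clockwise as the robot sees it. It follows the handle once the jaws fit. (A wall cupboard hangs 0.45 m above the worktop, from about 90 mm behind the worm wheel on: bring wrist and arm in from the robot's side.)
- red_filter: The other water filter, alike in every way with a spanner of its own, but with a red cap, band and marks; origin on the worktop straight below its nut, x pointing from nut to cartridge, z up. Its handle points along -y and ends 190 mm from the nut's axis, 130 mm up; its worm wheel stands at y = -44 mm and reaches 222 mm high. Not to be touched.

How it is judged:
By the outcome, as a careful person would: the job done as asked, in the order asked, and still so for the second after the job is handed in, with the robot touching nothing.
It also fails if it takes over 48 s, if anything falls off the work surface, if the arm or the gripper's body presses on something with over 40 N, if the wrist force passes 120 N, or if a joint passes its speed limit or range.

## Robot

A 6-joint arm with a two-finger parallel gripper is mounted at the origin on a cart in front of the work surface, level with it; the furniture and walls round the work are solid. World frame = base frame: x ahead of the robot, y to its left, z up, the work surface at z = 0. Lengths are in m, angles in rad, forces in N, time in s.
With the tool pointing down it reaches from about 0.35 to 0.975 m from the base axis. Payload 4.9 kg.
Tool frame: the origin (TCP) lies on the centre line of the jaws, within the pads' length; the fingertips stand 11 mm ahead of it and the grasp point (between the pads) lies 8 mm behind it (r.tip_extent is the distance from the TCP to the fingertips, in m); z points along the fingers, y is the line along which they close (so a half turn about z gives the same grasp; the last joint's range is limited). The gripper opens to 85 mm and grips with 20 to 120 N. Pads are 22 mm wide; open, the fingers measure 114 mm over their backs; the gripper's body (76 mm by 85 mm) begins 54 mm behind the grasp point. The pads swing forward as they close: fully open they stand 13 mm farther back than shut.
Start: joints at [-1.468, 0.053, 1.613, -0, 1.476, -0.119], TCP at [0.137, -0.61, 0.242] pointing down, gripper open.
Joint ranges: [-3.01, 3.01], [-1.01, 2.22], [0.06, 2.58], [-1.02, 4.17], [0.09, 2.62], [-3.14, 3.14]. Speed limits (rad/s): [2.57, 2.57, 3.14, 3.14, 3.14, 3.14].

## Interface

Orientations are given as a unit quaternion [x, y, z, w].
In Python, from workcell import r gives the robot as it stands.
- The arm moves only by the tool jog_arm, never from a script. Its argument "series" is a list of rows, each an object with "linear": the shift along the tool's x, y, z in m, a list of three; "turn": the turn, a rotation vector about the tool's x, y, z in degrees, a list of three; "jaw": the opening, from 0 (shut) to 1 (fully open). In form: [{"linear": [tx, ty, tz], "turn": [wx, wy, wz], "jaw": jaw}, ...]. A call has 1 to 12 rows; each row shifts and turns the commanded pose from where the row before left it, along the tool's axes as they then stand; what a row does not reach is not made up. A row lasts 1/12 s, in which the tool goes at most 41.7 mm and 7.16 degrees, less where a joint would pass 70% of its speed; a pose out of reach is approached as far as the arm can. A call with a gripper value outside its range is refused whole. The fingers move at their own pace and stop on an object; "grip_force" is the grip in N (left out, the last holds). Time passes only in rows, so rows that do not move let the fingers close. It gives the time, the measured TCP pose, the force, the opening and the grip force at its end, in the units of the state.
- r.get_state(): the state, without advancing time (a new reading comes with each control period).
- r.read_camera(name): name is "scene" or "top" or "wrist"; returns a dict with "image" (480x640x3 uint8, red, green, blue), "depth" (480x640 float32, m along the optical axis (not along the pixel's ray), 0 where there is no reading), "fx", "fy", "cx", "cy" (pixels), "k1" (the pictures are not rectified: a ray, as slopes to the right and down, at radius r is drawn at 1 + k1 r^2 times it, then the intrinsics apply), "extrinsics" (4x4, takes a point from camera to world coordinates). Camera axes: x right, y up, looking along -z (the intrinsics and any distortion apply to the point x, -y, -z); pixel columns grow to the right and rows downward; lengths in m; the calibration is good to about 2 mm. A picture is of the moment at which its call begins.
- r.hand_in(): hands the job in; it is judged then, once.
The state is a dict: "clock": time; "q": joint angles; "joint_velocities": joint speeds; "joint_torque": joint torques, N m; "tool_pos": TCP position; "ee_rot": TCP orientation; "force": force on the tool from outside, world axes, zero at the start; "ft_torque": the same for the moment, N m; "grip_width": finger opening in m; "finger_force": force on a finger pad.
Only numpy, scipy, OpenCV 4.12 (cv2) and the standard library are available. Lean on these libraries where they do the work, as an engineer would, in place of code of your own. Each camera call takes 0.05 s, during which the arm holds its last target. There are 200 camera calls.

## Working session

There is one attempt and no reset: what is moved stays moved. The work goes in short steps, Python scripts to look and compute and a tool call to move; the robot and the scene stay as the last step left them, time stands still between calls to the robot, and variables do not carry over. Pictures are saved under pics/ and viewed, at most 10 in all, crops included, and the job is handed in when it is done.

Besides the shell and the picture viewer there is one more tool, called after "Call:" as name(argument=value, ...) on one line, values as JSON. jog_arm: Moves the arm, as the interface text tells. Its arguments: {"type":"object","properties":{"series":{"type":"array","items":{"type":"object","properties":{"linear":{"type":"array","items":{"type":"number"}},"turn":{"type":"array","items":{"type":"number"}},"jaw":{"type":"number"}}}},"grip_force":{"type":"number"}},"required":["series"]}

```bash
mkdir -p pics; ls; cat > h.py <<'E'
import numpy as np, cv2
from workcell import r
def cam(n):
    c=r.read_camera(n); return c
def save(c,f): cv2.imwrite('pics/'+f,c['image'][:,:,::-1])
def rays(c,uv):
    uv=np.asarray(uv,float).reshape(-1,2)
    K=np.array([[c['fx'],0,c['cx']],[0,c['fy'],c['cy']],[0,0,1]])
    p=cv2.undistortPoints(uv.reshape(-1,1,2),K,np.array([c['k1'],0,0,0,0.])).reshape(-1,2)
    return p
def pts(c,uv,d=None):
    uv=np.asarray(uv).reshape(-1,2); p=rays(c,uv)
    if d is None: d=c['depth'][uv[:,1].astype(int),uv[:,0].astype(int)]
    P=np.c_[p[:,0]*d,-p[:,1]*d,-d]
    E=np.array(c['extrinsics']); return P@E[:3,:3].T+E[:3,3]
def onz(c,uv,z):
    p=rays(c,uv); E=np.array(c['extrinsics']); D=np.c_[p[:,0],-p[:,1],-np.ones(len(p))]@E[:3,:3].T
    o=E[:3,3]; return o+D*((z-o[2])/D[:,2])[:,None]
E
python3 - <<'E'
from h import *
for n in('scene','top'):
    c=cam(n); save(c,n+'0.png'); print(n,c['fx'],c['k1'],np.round(c['extrinsics'],3).tolist())
print(r.get_state())
E
```

```text
pics
scene 554.3441890325288 -0.16532783819649335 [[-0.691, 0.415, -0.592, -0.256], [-0.723, -0.388, 0.571, 0.678], [0.007, 0.822, 0.569, 0.849], [0.0, 0.0, 0.0, 1.0]]
top 436.7587727431334 -0.07817335574728121 [[0.017, 0.98, -0.197, 0.272], [-1.0, 0.016, -0.01, -0.014], [-0.007, 0.197, 0.98, 1.04], [0.0, 0.0, 0.0, 1.0]]
{'clock': 0.1, 'q': array([-1.46799094e+00,  5.33314265e-02,  1.61419261e+00, -1.32113068e-05,
        1.47600552e+00, -1.19022506e-01]), 'joint_velocities': array([ 0.00069412, -0.00284982, -0.00333435,  0.0007103 , -0.00199597,
        0.00027768]), 'joint_torque': array([-3.40662182e-04, -3.94900775e+01, -3.71365070e+01, -1.38782966e-04,
        3.89389606e-03,  2.02199874e-05]), 'tool_pos': array([ 0.13743352, -0.60912837,  0.24113933]), 'ee_rot': array([ 9.93854815e-01,  1.10687254e-01,  1.27745126e-06, -9.68468695e-04]), 'force': array([-0.29565112, -0.54894149, -1.13768304]), 'ft_torque': array([0.06329131, 0.02117298, 0.0356407 ]), 'finger_force': 0.0, 'grip_width': 0.08520778714313268}
```

View pics/scene0.png

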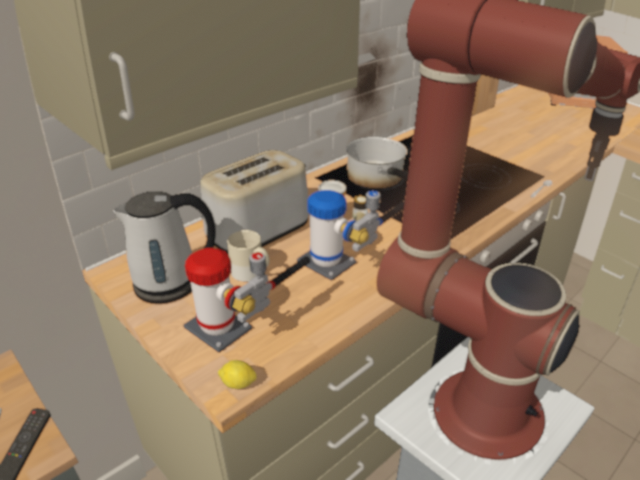

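View pics/top0.png

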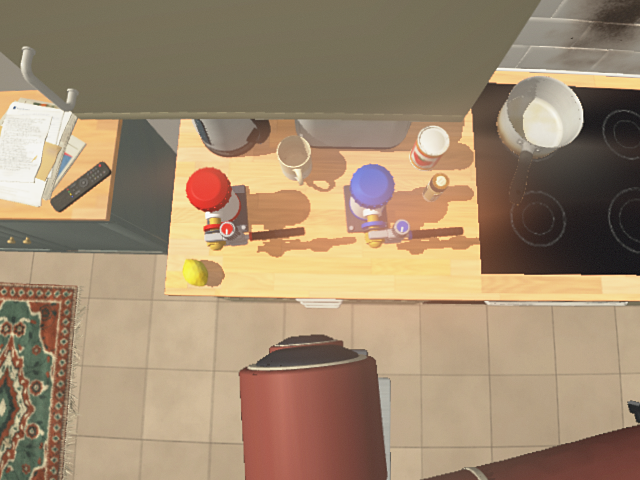

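The scene view shows the blue filter at about (327,230) with its spanner at (370,215). In the top view its wheel disc is at (402,227), the nut at (373,240) and the handle runs from (410,235) to (462,231). The red one is to the left, at (208,190).

```bash
python3 - <<'E'
from h import *
c=cam('top'); im=c['image']; hsv=cv2.cvtColor(im,cv2.COLOR_RGB2HSV)
m=cv2.inRange(hsv,(105,60,60),(135,255,255)); 
n,l,s,ce=cv2.connectedComponentsWithStats(m)
for i in range(1,n):
    if s[i,4]>15:
        uv=ce[i]; print(s[i],uv,pts(c,[np.round(uv)]).round(3),onz(c,[uv],.222).round(4))
d=cv2.inRange(hsv,(0,0,0),(180,255,75)); d[:215]=0; d[250:]=0; d[:,:405]=0; d[:,472:]=0
n,l,s,ce=cv2.connectedComponentsWithStats(d); i=1+np.argmax(s[1:,4]); ys,xs=np.where(l==i)
print(s[i]); P=pts(c,np.c_[xs,ys]); k=(P[:,2]>.11)&(P[:,2]<.16); 
for x in range(408,468,4):
    q=P[k&(xs//4==x//4)]
    if len(q): print(x,np.median(q,0).round(4),q[:,2].max().round(3))
uv=np.c_[xs,ys]; vx,vy,x0,y0=cv2.fitLine(uv[k].astype(np.float32),cv2.DIST_HUBER,0,.01,.01).ravel()
e=onz(c,[[x0+(u-x0),y0+vy/vx*(u-x0)] for u in (415,460)],.137);print(e,np.degrees(np.arctan2(*(e[1]-e[0])[:2])))
cv2.imwrite('pics/topcrop.png',cv2.resize(im[150:260,330:480,::-1],None,fx=5,fy=5,interpolation=cv2.INTER_CUBIC))
E
```

```text
[ 350  164   43   41 1220] [369.54918033 183.5204918 ] [[ 0.551 -0.095  0.195]] [[ 0.543  -0.0913  0.222 ]]
[397 221  11  11  73] [402.01369863 225.63013699] [[ 0.459 -0.153  0.222]] [[ 0.4594 -0.1535  0.222 ]]
[362 222  16   5  46] [368.91304348 223.58695652] [[ 0.478 -0.097  0.151]] [[ 0.4623 -0.0897  0.222 ]]Traceback (most recent call last):
  File "<stdin>", line 9, in <module>
    return _wrapfunc(a, 'argmax', axis=axis, out=out, **kwds)
    return bound(*args, **kwds)
ValueError: attempt to get argmax of an empty sequence
```

```bash
python3 - <<'E'
from h import *
c=cam('top'); im=c['image']
ys,xs=np.mgrid[205:260,405:475]; uv=np.c_[xs.ravel(),ys.ravel()]; P=pts(c,uv)
g=im[uv[:,1],uv[:,0]].max(1)
k=(P[:,2]>.10)&(P[:,2]<.17)&(P[:,1]<-.17)&(P[:,0]<.5)
print(k.sum(),np.median(g[k]))
for y in np.arange(-.30,-.16,.01):
    q=P[k&(abs(P[:,1]-y)<.005)]
    if len(q): print(y.round(3),len(q),q.mean(0).round(4),q[:,2].max().round(3),np.ptp(q[:,0]).round(3))
q=P[k]; f=np.polyfit(q[:,1],q[:,0],1); print(f,'angle deg',np.degrees(np.arctan(f[0])),'ymin',q[:,1].min())
cv2.imwrite('pics/topcrop.png',cv2.resize(im[150:260,330:480,::-1],None,fx=5,fy=5,interpolation=cv2.INTER_CUBIC))
E
```

```text
479 155.0
-0.3 7 [ 0.4694 -0.2961  0.1367] 0.138 0.012
-0.29 38 [ 0.4692 -0.29    0.1364] 0.141 0.017
-0.28 40 [ 0.4694 -0.2803  0.1366] 0.141 0.018
-0.27 41 [ 0.4685 -0.27    0.1367] 0.141 0.019
-0.26 39 [ 0.4666 -0.2598  0.1365] 0.143 0.017
-0.25 41 [ 0.4663 -0.2502  0.1368] 0.141 0.018
-0.24 41 [ 0.4649 -0.24    0.1365] 0.142 0.017
-0.23 39 [ 0.4642 -0.23    0.1364] 0.142 0.017
-0.22 39 [ 0.4632 -0.2205  0.1372] 0.141 0.018
-0.21 41 [ 0.462  -0.2102  0.1369] 0.142 0.017
-0.2 42 [ 0.4615 -0.2     0.1364] 0.142 0.017
-0.19 37 [ 0.4603 -0.19    0.1369] 0.141 0.019
-0.18 33 [ 0.4591 -0.1816  0.1356] 0.14 0.02
-0.17 1 [ 0.4553 -0.1747  0.1324] 0.132 0.0
[-0.09716628  0.44173077] angle deg -5.549795945988673 ymin -0.29771362473735485
```

View pics/topcrop.png

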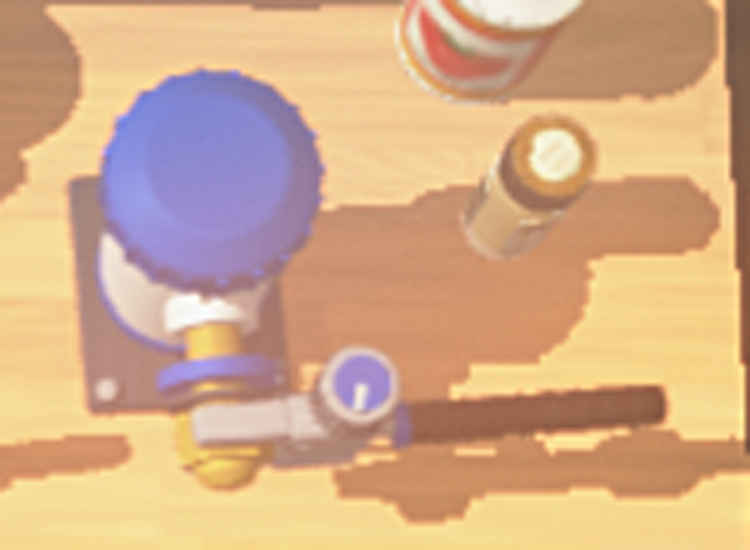

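The crop shows the blue disc centred at top-image (402.2,226.4) with its white mark pointing at the robot, and the handle to its right, about 5.5° off −y. The wheel is at about (0.458,-0.153). I'll move above it.

Call:
jog_arm(series=[{"linear": [0.01,-0.01,-0.03]},{"linear": [0.025,-0.0225,-0.02]},{"linear": [0.025,-0.0225,-0.01]},{"linear": [0.025,-0.0225,0]},{"linear": [0.025,-0.0225,0]},{"linear": [0.025,-0.0225,0]},{"linear": [0.025,-0.0225,0]},{"linear": [0.025,-0.0225,0]},{"linear": [0.025,-0.0225,0]},{"linear": [0.025,-0.0225,0]},{"linear": [0.025,-0.0225,0]},{"linear": [0.025,-0.0225,0]}])

```text
invalid input
```

Call:
jog_arm(series=[{"linear": [0.01,-0.01,-0.03],"turn": [0,0,0],"jaw": 1},{"linear": [0.025,-0.0225,-0.02],"turn": [0,0,0],"jaw": 1},{"linear": [0.025,-0.0225,-0.01],"turn": [0,0,0],"jaw": 1},{"linear": [0.025,-0.0225,0],"turn": [0,0,0],"jaw": 1},{"linear": [0.025,-0.0225,0],"turn": [0,0,0],"jaw": 1},{"linear": [0.025,-0.0225,0],"turn": [0,0,0],"jaw": 1},{"linear": [0.025,-0.0225,0],"turn": [0,0,0],"jaw": 1},{"linear": [0.025,-0.0225,0],"turn": [0,0,0],"jaw": 1},{"linear": [0.025,-0.0225,0],"turn": [0,0,0],"jaw": 1},{"linear": [0.025,-0.0225,0],"turn": [0,0,0],"jaw": 1},{"linear": [0.025,-0.0225,0],"turn": [0,0,0],"jaw": 1},{"linear": [0.025,-0.0225,0],"turn": [0,0,0],"jaw": 1}])

```text
clock: 1.2
tool_pos: [0.3594, -0.2942, 0.3022]
ee_rot: [0.994, 0.111, 0.0, 0.0]
force: [0.7, -0.6, -0.2]
grip_width: 0.0856
finger_force: 0.0
```

Call:
jog_arm(series=[{"linear": [0.021,-0.019,0],"turn": [0,0,0],"jaw": 1},{"linear": [0.021,-0.019,0],"turn": [0,0,0],"jaw": 1},{"linear": [0.021,-0.019,0],"turn": [0,0,0],"jaw": 1},{"linear": [0.021,-0.019,0],"turn": [0,0,0],"jaw": 1},{"linear": [0.021,-0.019,0],"turn": [0,0,0],"jaw": 1},{"linear": [0.021,-0.019,0],"turn": [0,0,0],"jaw": 1},{"linear": [0,0,0],"turn": [0,0,-6],"jaw": 1},{"linear": [0,0,0],"turn": [0,0,-6],"jaw": 1},{"linear": [0,0,0],"turn": [0,0,-6],"jaw": 1},{"linear": [0,0,0],"turn": [0,0,-6],"jaw": 1},{"linear": [0,0,0],"turn": [0,0,-6],"jaw": 1},{"linear": [0,0,0],"turn": [0,0,0],"jaw": 1}])

```text
clock: 2.2
tool_pos: [0.4566, -0.1567, 0.302]
ee_rot: [0.931, 0.365, -0.0, -0.0]
force: [-0.1, 0.8, 0.2]
grip_width: 0.0855
finger_force: 0.0
```

```bash
python3 - <<'E'
from h import *
c=cam('wrist'); save(c,'w1.png'); im=c['image']; hsv=cv2.cvtColor(im,cv2.COLOR_RGB2HSV)
m=cv2.inRange(hsv,(105,60,60),(135,255,255)); n,l,s,ce=cv2.connectedComponentsWithStats(m)
for i in range(1,n):
    if s[i,4]>100:
        x,y,w,h,a=s[i]; uv=[x+w/2-.5,y+h/2-.5]; print(s[i],onz(c,[uv],.222).round(4),pts(c,[[x+w//4,y+h//2]]).round(4))
s=r.get_state(); print(s['tool_pos'],s['ee_rot'],s['q'].round(3),s['force'],s['ft_torque'],r.tip_extent,np.round(c['extrinsics'],3))
E
```

```text
[  290    15   132   142 13889] [[ 0.5484 -0.1014  0.222 ]] [[ 0.5379 -0.0853  0.1964]]
[273 146  50  42 640] [[ 0.4898 -0.1079  0.222 ]] [[ 0.4735 -0.1007  0.1382]]
[342 228  12  19 112] [[ 0.4781 -0.1632  0.222 ]] [[ 0.4635 -0.1835  0.1396]]
[303 234  33  32 743] [[ 0.4587 -0.1553  0.222 ]] [[ 0.4547 -0.1516  0.2219]]
[ 0.45658944 -0.1567703   0.3021041 ] [ 9.31718217e-01  3.63181963e-01 -1.15005769e-04 -1.12083662e-04] [-0.485 -0.325  1.856 -0.     1.611  0.342] [ 0.17747983 -0.8749733  -0.12073208] [0.03156923 0.05241083 0.01540058] 0.011 [[ 0.68   0.7    0.216  0.511]
 [-0.733  0.65   0.2   -0.106]
 [-0.001 -0.295  0.956  0.434]
 [ 0.     0.     0.     1.   ]]
```

View pics/w1.png

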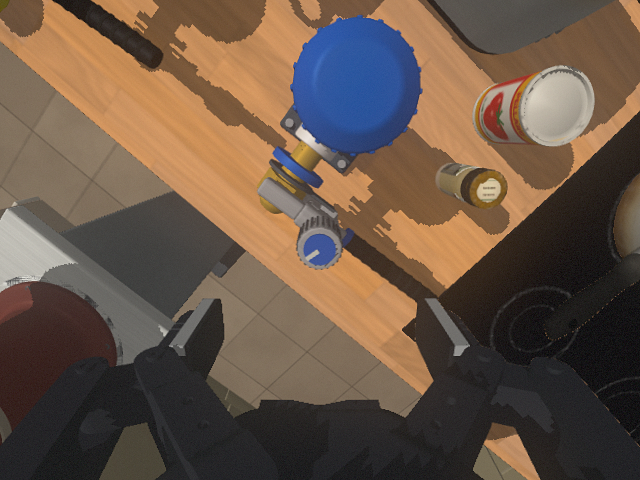

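The wrist view shows the wheel disc at (319,250) with its mark toward the lower left, roughly where the fingers will come down. I'll descend and pinch.

Call:
jog_arm(series=[{"linear": [0.0025,-0.0005,0.025],"turn": [0,0,0],"jaw": 1},{"linear": [0,0,0.025],"turn": [0,0,0],"jaw": 1},{"linear": [0,0,0.02],"turn": [0,0,0],"jaw": 0.8},{"linear": [0,0,0.014],"turn": [0,0,0],"jaw": 0.6},{"linear": [0,0,0],"turn": [0,0,0],"jaw": 0.5},{"linear": [0,0,0],"turn": [0,0,0],"jaw": 0.2},{"linear": [0,0,0],"turn": [0,0,0],"jaw": 0.2},{"linear": [0,0,0],"turn": [0,0,0],"jaw": 0.2},{"linear": [0,0,0],"turn": [0,0,0],"jaw": 0.2}], grip_force=30)

```text
clock: 3.0
tool_pos: [0.4585, -0.155, 0.2192]
ee_rot: [0.931, 0.364, 0.0, 0.0]
force: [-0.4, 0.2, -1.0]
grip_width: 0.0297
finger_force: 30.7
```

```bash
python3 - <<'E'
from h import *
s=r.get_state(); print(s['tool_pos'],s['force'],s['ft_torque'],s['finger_force'],s['grip_width'])
E
```

```text
[ 0.45846701 -0.15498206  0.21923825] [-0.44761426  0.22637486 -0.98258966] [0.06912801 0.16916742 0.01158747] 30.6589275598526 0.029748357079132023
```

Call:
jog_arm(series=[{"linear": [0,0,0],"turn": [0,0,5],"jaw": 0.2},{"linear": [0,0,0],"turn": [0,0,5],"jaw": 0.2},{"linear": [0,0,0],"turn": [0,0,5],"jaw": 0.2},{"linear": [0,0,0],"turn": [0,0,5],"jaw": 0.2},{"linear": [0,0,0],"turn": [0,0,5],"jaw": 0.2},{"linear": [0,0,0],"turn": [0,0,5],"jaw": 0.2},{"linear": [0,0,0],"turn": [0,0,5],"jaw": 0.2},{"linear": [0,0,0],"turn": [0,0,5],"jaw": 0.2},{"linear": [0,0,0],"turn": [0,0,2],"jaw": 0.2}])

```text
clock: 3.75
tool_pos: [0.4583, -0.1545, 0.2192]
ee_rot: [1.0, 0.005, 0.0, -0.0]
force: [-1.8, 0.7, -0.4]
grip_width: 0.0296
finger_force: 30.8
```

```bash
cat > st.py <<'E'
from h import *
s=r.get_state(); print(s['tool_pos'].round(4),s['force'].round(1),s['ft_torque'].round(3),s['finger_force'],s['grip_width'],s['q'].round(3))
c=cam('wrist'); import sys; save(c,sys.argv[1]+'.png'); im=c['image']
ee=s['ee_rot']; print('psi',np.degrees(2*np.arctan2(ee[1],ee[0])))
hsv=cv2.cvtColor(im,cv2.COLOR_RGB2HSV); ys,xs=np.mgrid[0:480,0:640]
P=pts(c,np.c_[xs.ravel(),ys.ravel()]).reshape(480,640,3)
disc=(np.hypot(P[...,0]-.4585,P[...,1]-.1545*-1)<.0125)&(abs(P[...,2]-.222)<.006)
b=cv2.inRange(hsv,(105,90,40),(135,255,255))>0; w=(hsv[...,1]<60)&(hsv[...,2]>130)
B=P[disc&b];W=P[disc&w]; print(len(B),len(W))
if len(B) and len(W):
    ctr=(P[disc&(b|w)].min(0)+P[disc&(b|w)].max(0))/2; d=W.mean(0)-ctr; print('ctr',ctr.round(4),'mark deg',np.degrees(np.arctan2(d[1],d[0])))
E
python3 st.py w2
```

```text
[ 0.4583 -0.1545  0.2192] [-1.8  0.7 -0.4] [0.304 0.295 0.178] 30.757588148117065 0.029623413901833772 [-4.800e-01 -2.810e-01  1.959e+00  1.000e-03  1.464e+00  1.082e+00]
psi 0.5291038479020164
1604 9
ctr [ 0.458  -0.1554  0.222 ] mark deg 173.04224989735826
```

Call:
jog_arm(series=[{"linear": [0,0,0],"turn": [0,0,2],"jaw": 0.2},{"linear": [0,0,0],"turn": [0,0,2],"jaw": 0.2},{"linear": [0,0,0],"turn": [0,0,0],"jaw": 0.2}])

```text
clock: 4.05
tool_pos: [0.4583, -0.1545, 0.2192]
ee_rot: [1.0, -0.029, 0.0, -0.0]
force: [-2.1, 3.3, 0.9]
grip_width: 0.0293
finger_force: 30.9
```

```bash
python3 st.py w3
```

```text
[ 0.4583 -0.1545  0.2192] [-2.1  3.3  0.9] [0.508 0.369 0.105] 30.892597138881683 0.029322730551238036 [-4.800e-01 -2.810e-01  1.959e+00  1.000e-03  1.464e+00  1.148e+00]
psi -3.272410539357089
1610 26
ctr [ 0.458  -0.1553  0.2219] mark deg 168.23400371778948
```

View pics/w3.png

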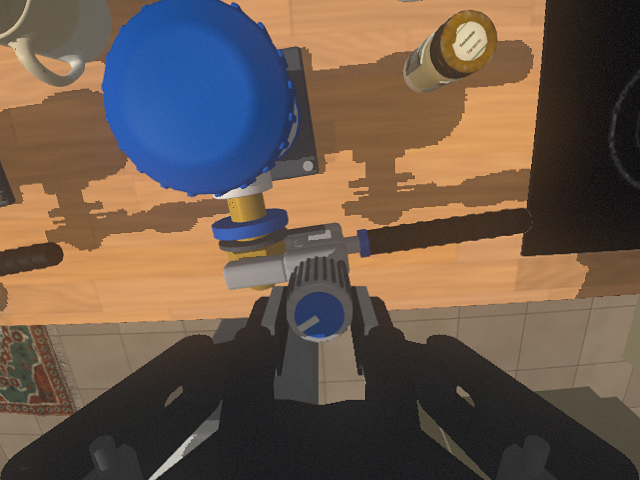

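The wrist view shows the pads pinching the wheel. The mark is at (308,326), in the same place relative to the gripper as before, so there's no slip. I'll keep turning in small steps and watch the torque.

Call:
jog_arm(series=[{"linear": [0,0,0],"turn": [0,0,2],"jaw": 0.2},{"linear": [0,0,0],"turn": [0,0,2],"jaw": 0.2},{"linear": [0,0,0],"turn": [0,0,2],"jaw": 0.2}])

```text
clock: 4.35
tool_pos: [0.4583, -0.1544, 0.2192]
ee_rot: [0.997, -0.081, 0.0, -0.0]
force: [-2.8, 3.8, 2.0]
grip_width: 0.0292
finger_force: 31.0
```

```bash
python3 st.py w4
```

```text
[ 0.4583 -0.1544  0.2192] [-2.8  3.8  2. ] [0.656 0.451 0.165] 30.972913205623627 0.02922625002135996 [-4.800e-01 -2.810e-01  1.959e+00  1.000e-03  1.464e+00  1.253e+00]
psi -9.28518154035547
1614 26
ctr [ 0.4581 -0.1554  0.222 ] mark deg 166.20321274805298
```

Call:
jog_arm(series=[{"linear": [0,0,0],"turn": [0,0,1.5],"jaw": 0.2},{"linear": [0,0,0],"turn": [0,0,1.5],"jaw": 0.2}])

```text
clock: 4.57
tool_pos: [0.4583, -0.1544, 0.2192]
ee_rot: [0.994, -0.107, 0.0, -0.0]
force: [-3.2, 4.9, 2.8]
grip_width: 0.0294
finger_force: 31.0
```

```bash
python3 - <<'E'
from h import *
s=r.get_state(); print(s['force'].round(1),s['ft_torque'].round(3),s['ee_rot'])
# mark: brightest low-saturation relative to blue within disc, wrist views w1..; print unwarped disc
for f in ('w1','w4'):
    im=cv2.imread(f'pics/{f}.png'); hsv=cv2.cvtColor(im,cv2.COLOR_BGR2HSV)
    x,y=(319,250) if f=='w1' else (319,317)
    R=im[y-35:y+35,x-35:x+35]; cv2.imwrite(f'pics/d_{f}.png',R)
a=[cv2.resize(cv2.imread(f'pics/d_{f}.png'),(400,400),interpolation=cv2.INTER_CUBIC) for f in('w1','w4')]
im=cv2.imread('pics/w4.png')[180:350,200:400]
cv2.imwrite('pics/cmp.png',np.hstack([a[0][:,:],cv2.resize(im,(400,400))]))
E
```

```text
[-3.2  4.9  2.8] [0.662 0.485 0.141] [ 9.94308468e-01 -1.06538461e-01  1.74222733e-04 -4.43563570e-04]
```

View pics/cmp.png

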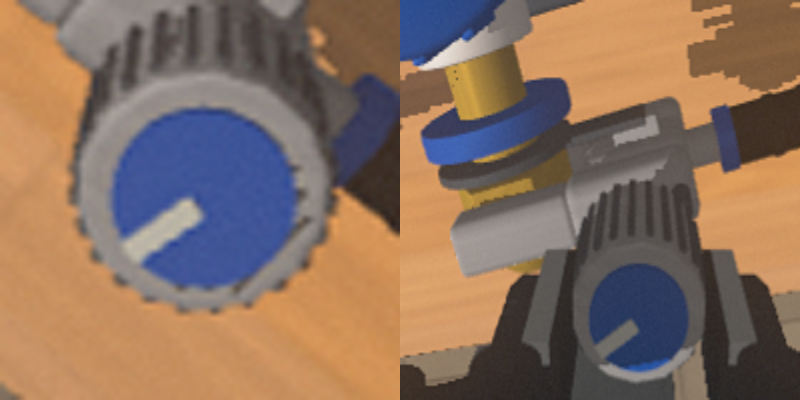

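Call:
jog_arm(series=[{"linear": [0,0,0],"turn": [0,0,1.5],"jaw": 0.2},{"linear": [0,0,0],"turn": [0,0,1.5],"jaw": 0.2}])

```text
clock: 4.73
tool_pos: [0.4584, -0.1544, 0.2192]
ee_rot: [0.991, -0.133, 0.0, -0.0]
force: [-2.7, 4.2, 2.4]
grip_width: 0.0293
finger_force: 31.0
```

```bash
python3 - <<'E'
from h import *
s=r.get_state(); print(s['force'].round(1),s['ft_torque'].round(3),s['ee_rot'])
c=cam('wrist'); save(c,'w5.png')
c['extrinsics']=np.array([[0.68,0.7,0.216,0.511],[-0.733,0.65,0.2,-0.106],[-0.001,-0.295,0.956,0.434],[0,0,0,1]])
a,b=onz(c,[[319.5,250.9],[306.4,258.8]],.222); d=b-a; print(a,np.degrees(np.arctan2(d[1],d[0]))%360)
c=cam('wrist'); 
E
```

```text
[-2.7  4.2  2.4] [0.661 0.399 0.158] [ 9.91181637e-01 -1.32509229e-01  1.53765183e-04 -4.93934545e-04]
[ 0.45783078 -0.15560373  0.222     ] 165.38885426354454
```

Call:
jog_arm(series=[{"linear": [0,0,0],"turn": [0,0,1.5],"jaw": 0.2},{"linear": [0,0,0],"turn": [0,0,1.5],"jaw": 0.2}])

```text
clock: 5.0
tool_pos: [0.4584, -0.1543, 0.2192]
ee_rot: [0.987, -0.158, 0.0, -0.001]
force: [-2.8, 5.3, 3.2]
grip_width: 0.0294
finger_force: 31.1
```

```bash
cat > st2.py <<'E'
from h import *
s=r.get_state(); e=s['ee_rot']; print(s['force'].round(1),s['ft_torque'].round(3),'turned',42.6-np.degrees(2*np.arctan2(e[1],e[0])),s['q'].round(3))
E
python3 st2.py
```

```text
[-2.8  5.3  3.2] [0.759 0.515 0.321] turned 60.8042231306204 [-4.790e-01 -2.810e-01  1.959e+00  1.000e-03  1.464e+00  1.409e+00]
```

Call:
jog_arm(series=[{"linear": [0,0,0],"turn": [0,0,1],"jaw": 0.2},{"linear": [0,0,0],"turn": [0,0,0],"jaw": 0.2}])

```text
clock: 5.17
tool_pos: [0.4584, -0.1543, 0.2192]
ee_rot: [0.986, -0.166, 0.0, -0.0]
force: [-2.9, 4.7, 3.7]
grip_width: 0.0292
finger_force: 31.1
```

```bash
python3 st2.py
```

```text
[-2.9  4.7  3.7] [0.749 0.494 0.653] turned 61.69531127536303 [-4.790e-01 -2.810e-01  1.959e+00  1.000e-03  1.464e+00  1.425e+00]
```

The torque has risen to 0.65 N m (it was 0.16), so the jaws are on the flats after about 1.07 rad. I'll release, rise and go over the handle.

Call:
jog_arm(series=[{"linear": [0,0,0],"turn": [0,0,0],"jaw": 0.6},{"linear": [0,0,0],"turn": [0,0,0],"jaw": 0.7},{"linear": [0,0,0],"turn": [0,0,0],"jaw": 0.7},{"linear": [0,0,-0.02],"turn": [0,0,0],"jaw": 0.7},{"linear": [0,0,-0.03],"turn": [0,0,0],"jaw": 0.7},{"linear": [0,0,-0.03],"turn": [0,0,0],"jaw": 0.7},{"linear": [0,0,0],"turn": [0,0,-6],"jaw": 0.4},{"linear": [0,0,0],"turn": [0,0,-6],"jaw": 0},{"linear": [0,0,0],"turn": [0,0,-6.5],"jaw": 0},{"linear": [0,0,0],"turn": [0,0,-6.5],"jaw": 0},{"linear": [0,0,0],"turn": [0,0,0],"jaw": 0}])

```text
clock: 6.08
tool_pos: [0.4583, -0.1552, 0.2984]
ee_rot: [0.999, 0.051, 0.0, 0.0]
force: [0.0, 0.1, 0.4]
grip_width: 0.0005
finger_force: 0.0
```

```bash
python3 st2.py; python3 - <<'E'
from h import *
c=cam('wrist'); save(c,'w6.png'); E=np.array(c['extrinsics'])
ys,xs=np.mgrid[0:480:2,0:640:2]; P=pts(c,np.c_[xs.ravel(),ys.ravel()])
k=(P[:,2]>.11)&(P[:,2]<.16)&(P[:,1]<-.19)&(P[:,1]>-.32)&(abs(P[:,0]-.468)<.03); q=P[k]
for y in np.arange(-.31,-.18,.02):
    a=q[abs(q[:,1]-y)<.008]
    if len(a): print(y.round(2),len(a),a.mean(0).round(4),np.percentile(a[:,2],95).round(4),((a[:,0].min()+a[:,0].max())/2).round(4))
E
```

```text
[0.  0.1 0.4] [ 0.007  0.04  -0.001] turned 36.7925617960724 [-0.48  -0.322  1.86  -0.     1.603  0.989]
-0.29 84 [ 0.4733 -0.2897  0.1373] 0.1401 0.4721
-0.27 83 [ 0.4712 -0.2699  0.1375] 0.1403 0.4703
-0.25 86 [ 0.4692 -0.25    0.1373] 0.1402 0.4682
-0.23 83 [ 0.4677 -0.2302  0.1377] 0.14 0.4664
-0.21 84 [ 0.4653 -0.2101  0.1376] 0.1402 0.4637
-0.19 38 [ 0.4642 -0.1939  0.1375] 0.1399 0.4636
```

View pics/w6.png

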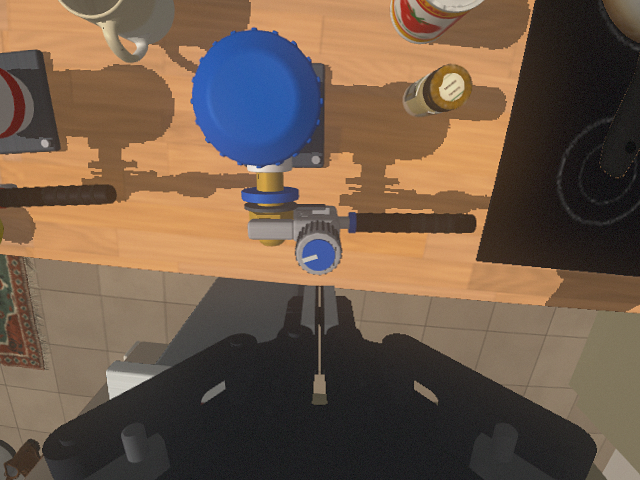

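```bash
python3 - <<'E'
from h import *
c=cam('wrist'); E6=np.array(c['extrinsics'])
E1=np.array([[0.68,0.7,0.216,0.511],[-0.733,0.65,0.2,-0.106],[-0.001,-0.295,0.956,0.434],[0,0,0,1]])
for f,(x,y),E in(('w1',(319,250),E1),('w6',(318,256),E6)):
    im=cv2.imread(f'pics/{f}.png'); hsv=cv2.cvtColor(im,cv2.COLOR_BGR2HSV)
    yy,xx=np.mgrid[:480,:640]; near=np.hypot(xx-x,yy-y)<24
    b=(cv2.inRange(hsv,(105,90,40),(130,255,255))>0)&near
    cnt=np.argwhere(b)[:,::-1].astype(np.int32); hull=cv2.convexHull(cnt)
    H=np.zeros((480,640),np.uint8); cv2.fillConvexPoly(H,hull,1); H=cv2.erode(H,np.ones((3,3)))
    w=(H>0)&(hsv[...,1]<110)
    c['extrinsics']=E; hp=onz(c,hull.reshape(-1,2),.222); wp=onz(c,np.argwhere(w)[:,::-1],.222)
    (cx,cy),rad=cv2.minEnclosingCircle(hp[:,:2].astype(np.float32)*1000)
    d=wp.mean(0)[:2]*1000-[cx,cy]; print(f,cx,cy,rad,w.sum(),d,np.degrees(np.arctan2(d[1],d[0])))
E
```

```text
w1 458.3650817871094 -154.57557678222656 11.113561630249023 73 [-5.0681842  0.6461327] 172.73466772481981
w6 458.72320556640625 -155.17919921875 11.097262382507324 75 [-2.59209328  4.8462075 ] 118.14101084921329
```

The wrist view shows the mark pointing left of the robot at (303,262) and the handle still level. The mark says the wheel turned about 55°, against 61° for the gripper, so the pads may have crept a little. I'll regrip harder to confirm the jaws are tight.

Call:
jog_arm(series=[{"linear": [0,0,0],"turn": [0,0,0],"jaw": 0.7},{"linear": [0,0,0],"turn": [0,0,0],"jaw": 0.7},{"linear": [0,0,0.02],"turn": [0,0,0],"jaw": 0.7},{"linear": [0,0,0.03],"turn": [0,0,0],"jaw": 0.7},{"linear": [0,0,0.03],"turn": [0,0,0],"jaw": 0.6},{"linear": [0,0,0],"turn": [0,0,0],"jaw": 0.2},{"linear": [0,0,0],"turn": [0,0,0],"jaw": 0.2},{"linear": [0,0,0],"turn": [0,0,0],"jaw": 0.2},{"linear": [0,0,0],"turn": [0,0,1],"jaw": 0.2},{"linear": [0,0,0],"turn": [0,0,1],"jaw": 0.2},{"linear": [0,0,0],"turn": [0,0,0],"jaw": 0.2}], grip_force=60)

```text
clock: 7.1
tool_pos: [0.4567, -0.1545, 0.2162]
ee_rot: [0.999, 0.032, -0.002, -0.001]
force: [-3.7, -2.5, -21.0]
grip_width: 0.0285
finger_force: 60.6
```

```bash
python3 st2.py
```

```text
[ -3.7  -2.5 -21. ] [-0.364  0.481  0.084] turned 38.96749417180699 [-4.800e-01 -2.800e-01  1.962e+00 -1.000e-03  1.464e+00  1.027e+00]
```

Call:
jog_arm(series=[{"linear": [0,0,0],"turn": [0,0,1],"jaw": 0.2},{"linear": [0,0,0],"turn": [0,0,1],"jaw": 0.2},{"linear": [0,0,0],"turn": [0,0,0],"jaw": 0.2}])

```text
clock: 7.35
tool_pos: [0.4568, -0.1543, 0.2163]
ee_rot: [1.0, 0.014, -0.002, -0.001]
force: [-5.3, -2.2, -26.1]
grip_width: 0.0286
finger_force: 60.9
```

```bash
python3 st2.py
```

```text
[ -5.3  -2.2 -26.1] [-0.354  0.82   0.08 ] turned 40.95337707079481 [-4.800e-01 -2.800e-01  1.962e+00 -1.000e-03  1.464e+00  1.062e+00]
```

Call:
jog_arm(series=[{"linear": [0,0,0.002],"turn": [0,0,0],"jaw": 0.2},{"linear": [0,0,0],"turn": [0,0,0],"jaw": 0.2}])

```text
clock: 7.52
tool_pos: [0.4569, -0.1544, 0.2162]
ee_rot: [1.0, 0.015, -0.002, -0.001]
force: [-7.6, -1.6, -17.5]
grip_width: 0.0285
finger_force: 61.6
```

```bash
python3 st2.py; python3 - <<'E'
from h import *
c=cam('wrist'); save(c,'w7.png')
c=cam('scene'); save(c,'s7.png')
a=cv2.imread('pics/w7.png')[150:400,180:460]; b=cv2.imread('pics/s7.png')[170:270,290:402]
cv2.imwrite('pics/c7.png',np.hstack([cv2.resize(a,(400,357)),cv2.resize(b,(400,357),interpolation=cv2.INTER_CUBIC)]))
E
```

```text
[ -7.6  -1.6 -17.5] [-0.013  1.395  0.083] turned 40.9114116402526 [-4.800e-01 -2.800e-01  1.962e+00 -1.000e-03  1.463e+00  1.061e+00]
```

View pics/c7.png

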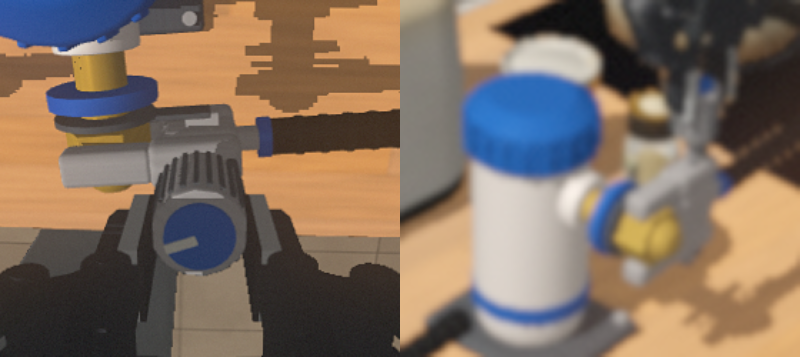

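The left crop shows the pads on the wheel. The right crop shows the jaws snug on the brass nut. I'll take out the upward pull and turn a bit more.

Call:
jog_arm(series=[{"linear": [0,0,0.003],"turn": [0,0,0],"jaw": 0.2},{"linear": [0,0,0],"turn": [0,0,1.5],"jaw": 0.2},{"linear": [0,0,0],"turn": [0,0,1.5],"jaw": 0.2},{"linear": [0,0,0],"turn": [0,0,0],"jaw": 0.2}])

```text
clock: 7.95
tool_pos: [0.4571, -0.1544, 0.2161]
ee_rot: [1.0, -0.011, -0.002, -0.0]
force: [-14.0, 1.9, -6.8]
grip_width: 0.0288
finger_force: 62.6
```

```bash
python3 st2.py
```

```text
[-14.    1.9  -6.8] [0.522 2.363 0.357] turned 43.90181012692204 [-4.800e-01 -2.800e-01  1.962e+00 -1.000e-03  1.462e+00  1.114e+00]
```

Call:
jog_arm(series=[{"linear": [0,0,0],"turn": [0,0,1],"jaw": 0.2},{"linear": [0,0,0],"turn": [0,0,1],"jaw": 0.2},{"linear": [0,0,0],"turn": [0,0,0],"jaw": 0.2}])

```text
clock: 8.2
tool_pos: [0.4586, -0.1543, 0.2161]
ee_rot: [1.0, -0.029, 0.001, -0.0]
force: [-7.3, 1.1, -10.1]
grip_width: 0.0286
finger_force: 62.2
```

```bash
python3 st2.py
```

```text
[ -7.3   1.1 -10.1] [0.529 1.139 0.071] turned 45.917362882261564 [-4.790e-01 -2.790e-01  1.962e+00  1.000e-03  1.458e+00  1.149e+00]
```

Call:
jog_arm(series=[{"linear": [0,0,0],"turn": [0,0,0],"jaw": 0.6},{"linear": [0,0,0],"turn": [0,0,0],"jaw": 0.7},{"linear": [0,0,0],"turn": [0,0,0],"jaw": 0.7},{"linear": [0,0,-0.025],"turn": [0,0,0],"jaw": 0.7},{"linear": [0,0,-0.03],"turn": [0,0,0],"jaw": 0.7},{"linear": [0,0,-0.03],"turn": [0,0,0],"jaw": 0.7},{"linear": [0,0,0],"turn": [0,0,0],"jaw": 0.7}], grip_force=30)

```text
clock: 8.78
tool_pos: [0.4622, -0.1565, 0.3097]
ee_rot: [1.0, -0.029, 0.009, 0.004]
force: [0.6, -0.0, 1.7]
grip_width: 0.0596
finger_force: 0.0
```

```bash
python3 st2.py; cat > mk.py <<'E'
from h import *
import sys
c=cam('wrist'); f=sys.argv[1]; save(c,f+'.png')
im=c['image'][:,:,::-1].copy(); hsv=cv2.cvtColor(im,cv2.COLOR_BGR2HSV)
yy,xx=np.mgrid[:480,:640]; P=pts(c,np.c_[xx.ravel(),yy.ravel()]).reshape(480,640,3)
near=(np.hypot(P[...,0]-.4583,P[...,1]+.1548)<.016)&(abs(P[...,2]-.222)<.008)
b=(cv2.inRange(hsv,(105,90,40),(130,255,255))>0)&near
hull=cv2.convexHull(np.argwhere(b)[:,::-1].astype(np.int32))
H=np.zeros((480,640),np.uint8); cv2.fillConvexPoly(H,hull,1); H=cv2.erode(H,np.ones((3,3)))
w=(H>0)&(hsv[...,1]<110)
hp=onz(c,hull.reshape(-1,2),.222); wp=onz(c,np.argwhere(w)[:,::-1],.222)
(cx,cy),rad=cv2.minEnclosingCircle(hp[:,:2].astype(np.float32)*1000)
d=wp.mean(0)[:2]*1000-[cx,cy]; v=np.linalg.svd(wp[:,:2]-wp[:,:2].mean(0))[2][0]; v=v*np.sign(v@d)
print(cx,cy,rad,w.sum(),d,'mark',np.degrees(np.arctan2(d[1],d[0])),'axis',np.degrees(np.arctan2(v[1],v[0])))
k=(P[...,2]>.10)&(P[...,2]<.16)&(P[...,1]<-.19)&(P[...,1]>-.29)&(abs(P[...,0]-.468)<.03); q=P[k]
print('handle z',[np.percentile(q[abs(q[:,1]-y)<.008][:,2],95).round(4) for y in(-.28,-.26,-.24,-.22,-.2)])
E
python3 mk.py w8
```

```text
[ 0.6 -0.   1.7] [ 0.011 -0.031 -0.041] turned 45.88398332101195 [-4.800e-01 -3.270e-01  1.845e+00  1.000e-03  1.604e+00  1.149e+00]
458.6286926269531 -155.3026580810547 11.096261024475098 66 [-2.50385665  4.80939145] mark 117.50230504931808 axis 113.76306089933772
handle z [np.float64(0.1401), np.float64(0.1403), np.float64(0.14), np.float64(0.1403), np.float64(0.1403)]
```

The mark barely moved (118.1° to 117.5°) even with 0.36 N m on the wheel, so the jaws are tight on the nut. On to the handle.

Call:
jog_arm(series=[{"linear": [0,0,0],"turn": [0,0,-4.4],"jaw": 0},{"linear": [0,0,0],"turn": [0,0,-4.4],"jaw": 0},{"linear": [-0.001,0.033,0],"turn": [0,0,0],"jaw": 0},{"linear": [-0.001,0.033,0],"turn": [0,0,0],"jaw": 0},{"linear": [-0.001,0.033,0],"turn": [0,0,0],"jaw": 0},{"linear": [0,0,0.04],"turn": [0,0,0],"jaw": 0},{"linear": [0,0,0.04],"turn": [0,0,0],"jaw": 0},{"linear": [0,0,0.035],"turn": [0,0,0],"jaw": 0},{"linear": [0,0,0.02],"turn": [0,0,0],"jaw": 0},{"linear": [0,0,0],"turn": [0,0,0],"jaw": 0}])

```text
clock: 9.67
tool_pos: [0.4625, -0.252, 0.1581]
ee_rot: [0.999, 0.048, -0.003, -0.003]
force: [-1.5, -0.6, -0.7]
grip_width: 0.0001
finger_force: 0.0
```

```bash
python3 st2.py
```

```text
[-1.5 -0.6 -0.7] [-0.003  0.011  0.01 ] turned 37.11990738595694 [-6.400e-01 -1.110e-01  1.917e+00  1.000e-03  1.344e+00  8.350e-01]
```

Call:
jog_arm(series=[{"linear": [0.006,0.003,0.003],"turn": [0,0,0],"jaw": 0},{"linear": [0,0,0.005],"turn": [0,0,0],"jaw": 0},{"linear": [0,0.0006,0.005],"turn": [2,0,0],"jaw": 0},{"linear": [0,0.0006,0.005],"turn": [2,0,0],"jaw": 0},{"linear": [0,0.0006,0.005],"turn": [2,0,0],"jaw": 0},{"linear": [0,0.0006,0.005],"turn": [2,0,0],"jaw": 0},{"linear": [0,0.0006,0.005],"turn": [2,0,0],"jaw": 0},{"linear": [0,0,0],"turn": [0,0,0],"jaw": 0}])

```text
clock: 10.33
tool_pos: [0.4733, -0.2593, 0.133]
ee_rot: [0.995, 0.047, -0.002, -0.086]
force: [1.6, -0.0, 3.5]
grip_width: -0.0004
finger_force: 1.8
```

```bash
python3 st2.py; python3 - <<'E'
from h import *
c=cam('wrist'); save(c,'w9.png'); t=cam('top'); save(t,'t9.png')
a=c['image'][:,:,::-1]; b=t['image'][180:270,340:480,::-1]
cv2.imwrite('pics/c9.png',np.hstack([cv2.resize(a,(400,300)),cv2.resize(b,(400,300),interpolation=cv2.INTER_CUBIC)]))
s=r.get_state(); from scipy.spatial.transform import Rotation as R
print(R.from_quat(s['ee_rot']).as_matrix().round(3))
E
```

```text
[ 1.6 -0.   3.5] [ 0.084 -0.213 -0.005] turned 37.14117271095666 [-0.701  0.01   1.852  0.125  1.401  0.745]
[[ 0.995  0.095 -0.011]
 [ 0.095 -0.981  0.168]
 [ 0.005 -0.169 -0.986]]
```

View pics/c9.png

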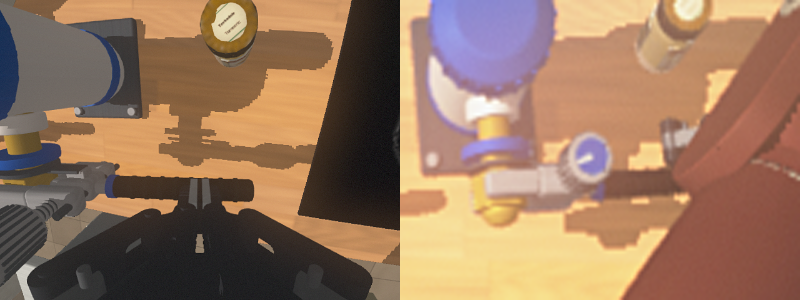

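The left crop shows the closed fingertips on the handle. The top view shows the wheel now leaning outward with the spanner. I'll continue along the arc.

Call:
jog_arm(series=[{"linear": [-0.002,0.0006,0.005],"turn": [2,0,0],"jaw": 0},{"linear": [-0.001,0.0006,0.005],"turn": [2,0,0],"jaw": 0},{"linear": [0,0.0006,0.005],"turn": [2,0,0],"jaw": 0},{"linear": [0,0.0006,0.005],"turn": [2,0,0],"jaw": 0},{"linear": [0,0.0006,0.005],"turn": [2,0,0],"jaw": 0},{"linear": [0,0.0006,0.005],"turn": [2,0,0],"jaw": 0},{"linear": [0,0.0006,0.005],"turn": [2,0,0],"jaw": 0},{"linear": [0,0.0006,0.005],"turn": [2,0,0],"jaw": 0},{"linear": [0,0,0],"turn": [0,0,0],"jaw": 0},{"linear": [0,0,0],"turn": [0,0,0],"jaw": 0}])

```text
clock: 11.27
tool_pos: [0.4686, -0.2522, 0.0918]
ee_rot: [0.974, 0.047, -0.01, -0.223]
force: [1.1, -3.6, 2.9]
grip_width: 0.0001
finger_force: 2.2
```

```bash
python3 st2.py; cat > ha.py <<'E'
from h import *
from scipy.spatial.transform import Rotation as R
import sys
c=cam('wrist'); save(c,sys.argv[1]+'.png'); s=r.get_state(); print(R.from_quat(s['ee_rot']).as_matrix()[:,2].round(3))
h=c['image']; yy,xx=np.mgrid[:480,:640]; P=pts(c,np.c_[xx.ravel(),yy.ravel()]); 
u=np.array([.097,-1])/1.0047; n=np.array([1,.097])/1.0047; q=P[:,:2]-[.4547,-.1105]; a=q@u; b=q@n
k=(abs(b)<.012)&(a>.06)&(a<.21)&(P[:,2]<.145)&(P[:,2]>.02); tool=np.array(s['tool_pos'])
for x in np.arange(.07,.2,.01):
    m=k&(abs(a-x)<.005)
    if m.sum()>10: print(x.round(3),m.sum(),np.percentile(P[m,2],[10,50,90]).round(4))
m=k&(a>.075)&(a<.125); 
# top ridge: 90th pct per bin
X=[];Z=[]
for x in np.arange(.075,.18,.004):
    mm=k&(abs(a-x)<.002)
    if mm.sum()>15: X.append(x);Z.append(np.percentile(P[mm,2],90))
import itertools
sl=np.median([(Z[j]-Z[i])/(X[j]-X[i]) for i,j in itertools.combinations(range(len(X)),2) if X[j]-X[i]>.02]); print('angle',np.degrees(np.arctan(-sl)))
E
python3 ha.py w10
```

```text
[ 1.1 -3.6  2.9] [-0.611 -0.257 -0.029] turned 37.094787579845146 [-0.779  0.176  1.792  0.285  1.529  0.633]
[-0.04   0.433 -0.901]
0.07 1856 [0.1075 0.1328 0.14  ]
0.08 791 [0.0997 0.1051 0.1081]
0.09 754 [0.095  0.1007 0.1037]
0.1 756 [0.0907 0.0966 0.0994]
0.11 810 [0.0867 0.0925 0.0953]
0.12 778 [0.0824 0.0884 0.0909]
0.13 676 [0.0776 0.0887 0.144 ]
0.14 2253 [0.0871 0.1349 0.1443]
0.15 2365 [0.0738 0.1093 0.1343]
0.16 2816 [0.0699 0.1156 0.1337]
0.17 1772 [0.0641 0.1149 0.1329]
0.18 1213 [0.065  0.1215 0.1238]
0.19 2278 [0.1165 0.1226 0.1272]
angle -24.185743242605046
```

The handle is at about 23.3°; about 6.7° more to go.

Call:
jog_arm(series=[{"linear": [0,0.0006,0.0055],"turn": [2.2,0,0],"jaw": 0},{"linear": [0,0.0006,0.0055],"turn": [2.2,0,0],"jaw": 0},{"linear": [0,0.0006,0.0055],"turn": [2.2,0,0],"jaw": 0},{"linear": [0,0,0],"turn": [0,0,0],"jaw": 0},{"linear": [0,0,0],"turn": [0,0,0],"jaw": 0}])

```text
clock: 11.73
tool_pos: [0.4671, -0.2449, 0.0755]
ee_rot: [0.959, 0.046, -0.013, -0.28]
force: [0.5, -3.7, 2.0]
grip_width: -0.0003
finger_force: 1.7
```

```bash
sed -i 's/np.arange(.07,.2,.01)/(.08,.09,.1,.11,.12)/; s/np.arange(.075,.18,.004)/np.arange(.078,.12,.004)/' ha.py; python3 st2.py;  python3 ha.py w11
```

```text
[ 0.5 -3.7  2. ] [-0.604 -0.139 -0.092] turned 37.09471420778862 [-0.8    0.249  1.768  0.343  1.586  0.599]
[-0.051  0.535 -0.843]Traceback (most recent call last):
  File "ha.py", line 10, in <module>
    if m.sum()>10: print(x.round(3),m.sum(),np.percentile(P[m,2],[10,50,90]).round(4))
                         ^^^^^^^
AttributeError: 'float' object has no attribute 'round'
```

```bash
sed -i 's/x.round(3)/x/' ha.py; python3 ha.py w12
```

```text
[-0.051  0.535 -0.843]
0.08 809 [0.0872 0.0934 0.0974]
0.09 819 [0.0813 0.0876 0.0913]
0.1 853 [0.0758 0.0817 0.0855]
0.11 853 [0.0698 0.076  0.0798]
0.12 532 [0.0626 0.0697 0.0749]
angle 29.66838746766814
```

The handle is at about 30°. I'll back off along the tool axis and check the nut.

Call:
jog_arm(series=[{"linear": [0,0,-0.01],"turn": [0,0,0],"jaw": 0},{"linear": [0,0,-0.025],"turn": [0,0,0],"jaw": 0},{"linear": [0,0,-0.035],"turn": [0,0,0],"jaw": 0},{"linear": [0,0,-0.035],"turn": [0,0,0],"jaw": 0},{"linear": [0,0,-0.035],"turn": [0,0,0],"jaw": 0},{"linear": [0,0,-0.02],"turn": [0,0,0],"jaw": 0},{"linear": [0,0,0],"turn": [0,0,0],"jaw": 0}])

```text
clock: 12.42
tool_pos: [0.4763, -0.3329, 0.2153]
ee_rot: [0.96, 0.046, -0.011, -0.278]
force: [0.1, 0.4, 0.5]
grip_width: -0.0003
finger_force: 0.0
```

```bash
python3 st2.py; python3 ha.py w13; python3 - <<'E'
from h import *
c=cam('scene'); b=c['image'][180:260,320:400,::-1]
a=cv2.imread('pics/w13.png')
cv2.imwrite('pics/c13.png',np.hstack([cv2.resize(a,(480,360)),cv2.resize(b,(320,360),interpolation=cv2.INTER_CUBIC)]))
E
```

```text
[0.1 0.4 0.5] [-0.234 -0.066 -0.007] turned 37.05488826514835 [-0.881  0.231  1.532  0.319  1.844  0.607]
[-0.05   0.534 -0.844]
0.08 217 [0.0887 0.0935 0.0973]
0.09 216 [0.0825 0.0879 0.0914]
0.1 212 [0.0775 0.082  0.0859]
0.11 215 [0.0718 0.0763 0.0801]
0.12 216 [0.0661 0.0706 0.0742]
angle 29.700361069792883
```

View pics/c13.png

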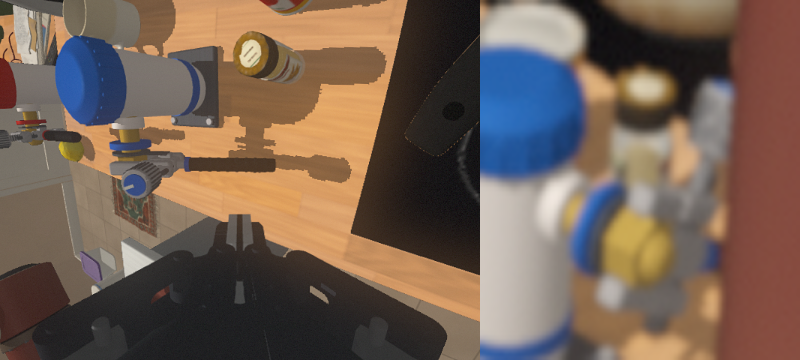

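The wrist view shows the handle free at about 30° with the gripper clear of it. The scene crop shows the jaws snug on the turned nut. Handing in.

```bash
python3 -c "
from workcell import r
print(r.hand_in())"
```

```text
the job is handed in; nothing more can be done
None
```

I turned the blue spanner's worm wheel clockwise until the jaws were tight on the nut, pressed the handle down to about 30° and backed the gripper clear; the red filter was not approached. The nut's own turn was not measured directly, and the judge gave no verdict.

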